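# Load the live downdraft sanding bay

### The job

Get the sanding station ready: put every sanding block lying about into the wooden tray, and slide every round bowl blank (do not lift it) along the bench so that it sits wholly on the grille of the one sanding bay that the diverter lever leans towards. When all that is in place, press the extractor's start button right down, then leave everything at rest. Do not touch the diverter lever, and do not shift or knock over the other things on the bench.

Things in the scene. Friction and masses are not known exactly. Their poses are not given: they have to be found in the camera images.
- diverter (a joint): weighted lever of the dust diverter, a steel rod with a black ball at its top, on a grey box beyond the two bays in the middle of the bench. It rests at about +0.7 rad when leaning to the left (+y: the left bay is live) or about -0.7 rad when leaning to the right (-y: the right bay is live). Never in between. Not to be touched.
- diverter_knob (a point): centre of the 42 mm black ball at the top of the diverter lever
- bay_left: the left (+y) one of two identical downdraft sanding bays on the bench: a dark slotted grille 160 mm (its x) x 340 mm (its y), level with the bench top, with an aluminium rim 22 mm high and 12 mm wide standing just outside the far edge (+x) and both side edges (+y, -y); the edge towards the robot is open and flush with the bench. Fixed. Origin: centre of the grille at bench height.
- bay_right: the right (-y) one of two identical downdraft sanding bays on the bench: a dark slotted grille 160 mm (its x) x 340 mm (its y), level with the bench top, with an aluminium rim 22 mm high and 12 mm wide standing just outside the far edge (+x) and both side edges (+y, -y); the edge towards the robot is open and flush with the bench. Fixed. Origin: centre of the grille at bench height.
- tray: open wooden tray, 130 mm (its x) x 200 mm (its y) x 35 mm high outside, walls and floor 5 mm thick, fixed to the bench at the left or at the right, its long side pointing away from the robot. Room for three blocks side by side; a fourth may lie on top of them. Origin: centre of its underside.
- start_top (a point): centre of the top of the extractor's grey start button, 40 mm diameter, in a black housing on the bench, across the bench from the tray. It is pressed straight down: travel 6 mm against a spring, about 5 N at the bottom; it springs back by itself.
- blank_1: solid round wooden bowl blank, 96 mm diameter, 40 mm high, straight sides, flat top, about 0.19 kg, too wide to grip. Origin: centre of its underside. May be absent (None).
- blank_2: solid round wooden bowl blank, 96 mm diameter, 40 mm high, straight sides, flat top, about 0.19 kg, too wide to grip. Origin: centre of its underside. May be absent (None).
- blank_3: solid round wooden bowl blank, 96 mm diameter, 40 mm high, straight sides, flat top, about 0.19 kg, too wide to grip. Origin: centre of its underside. May be absent (None).
- block_1: cork sanding block, 90 mm (its x) x 32 mm (its y) x 30 mm high, about 0.06 kg; starts flat inside one of the bays. Origin: centre of its underside. May be absent (None).
- block_2: cork sanding block, 90 mm (its x) x 32 mm (its y) x 30 mm high, about 0.06 kg; starts flat inside one of the bays. Origin: centre of its underside. May be absent (None).
- block_3: cork sanding block, 90 mm (its x) x 32 mm (its y) x 30 mm high, about 0.06 kg; starts flat inside one of the bays. Origin: centre of its underside. May be absent (None).
- block_4: cork sanding block, 90 mm (its x) x 32 mm (its y) x 30 mm high, about 0.06 kg; starts flat inside one of the bays. Origin: centre of its underside. May be absent (None).
- wax_tin: bystander: round wax jar 66 mm diameter, 45 mm high, beyond the left bay. Origin: centre of its underside.
- mug: bystander: white mug, 80 mm diameter, 90 mm high, beyond the right bay. Origin: centre of its underside.
- live_centre: bystander: pointed steel lathe centre, 52 mm diameter, 62 mm high, near the robot at its left. Origin: centre of its underside.
- faceplate: bystander: dark steel lathe faceplate lying flat, 80 mm diameter, 34 mm high, near the robot at its right. Origin: centre of its underside.
- finish_bottle: bystander: amber bottle, 64 mm diameter, 160 mm high, at the far right. Origin: centre of its underside.
- start (a joint): travel of the start button in m: 0 up, 0.006 fully down
- diverter_box: grey box under the diverter lever, 90 x 130 x 60 mm high, fixed beyond the bays. Origin: centre of its underside.
Not all that is in view belongs to the job. Leave any turquoise look-alike of the block_1 alone. What is shaped like the block_2 but white is not meant.

How it is judged:
By the outcome, as a careful person would: the job done as asked, in the order asked, and still so for the second after the job is handed in, with the robot touching nothing.
Of blank_1, blank_2, blank_3 only 2 to 3 are there at a start; the rules pass over those that are not, and their reading is None.
Of block_1, block_2, block_3, block_4 only 3 to 4 are there at a start; the rules pass over those that are not, and their reading is None.
At some moment in a run one of blank_1, blank_2, blank_3 may be knocked a few centimetres aside while the robot is not near it.
Once in a run the grip may slacken for a moment while it holds something.
It also fails if it takes over 210 s, if anything falls off the work surface, if the arm or the gripper's body presses on something with over 40 N, if the wrist force passes 120 N, or if a joint passes its speed limit or range.

### The arm

A 6-joint arm with a two-finger parallel gripper is mounted at the origin on the work surface. World frame = base frame: x ahead of the robot, y to its left, z up, the work surface at z = 0. Lengths are in m, angles in rad, forces in N, time in s.
With the tool pointing down it reaches from about 0.425 to 0.95 m from the base axis. Payload 3.5 kg.
Tool frame: the origin (TCP) lies on the centre line of the jaws, within the pads' length; the fingertips stand 19 mm ahead of it and the grasp point (between the pads) is the TCP; z points along the fingers, y is the line along which they close (so a half turn about z gives the same grasp; the last joint's range is limited). The gripper opens to 85 mm and grips with 20 to 120 N. Pads are 22 mm wide; open, the fingers measure 114 mm over their backs; the gripper's body (76 mm by 85 mm) begins 54 mm behind the grasp point. The pads swing forward as they close: fully open they stand 13 mm farther back than shut.
Start: joints at [-1.48, 0.286, 1.577, -0, 1.279, -0.15], TCP at [0.161, -0.656, 0.25] pointing down, gripper open.
Joint ranges: [-2.77, 2.77], [-0.9, 2.22], [0.21, 2.48], [-1.53, 4.67], [0.24, 2.81], [-2.84, 2.84]. Speed limits (rad/s): [2.79, 2.79, 3.14, 3.14, 3.14, 3.14].

### API

Orientations are given as a unit quaternion [x, y, z, w].
In Python, from plant import ctrl, imaging gives the robot as it stands. The module is installed in compiled form; this text tells all that it offers.
- The arm moves only by the shell command python3 -m handwheel 'ROWS' [OPENING] [FORCE]. ROWS is JSON, one flat list of numbers, 6 for each row, row after row: the shift along the world's x, y, z in units of 150 mm (1.0 is 150 mm), then the turn, a rotation vector about the world's x, y, z in units of 90 degrees (1.0 is 90 degrees). In form: [tx, ty, tz, rx, ry, rz, tx, ty, tz, rx, ry, rz, ...]. A call has 1 to 5 rows; each row shifts and turns the commanded pose from where the row before left it; what a row does not reach is not made up. A row lasts 1/12 s, in which the tool goes at most 41.7 mm and 7.16 degrees, less where a joint would pass 70% of its speed; a pose out of reach is approached as far as the arm can. A call with a number of a shift or a turn outside -1 to 1 is refused whole. A call with a gripper value outside its range is refused whole. OPENING is the opening, from 0 (shut) to 1 (fully open), set as the call begins (- or left out, the last holds). The fingers move at their own pace and stop on an object; FORCE is the grip in N (left out, the last holds). Time passes only in rows, so rows that do not move let the fingers close. It gives the time, the measured TCP pose, the force, the opening and the grip force at its end, in the units of the state.
- ctrl.get_state(): the state, without advancing time (a new reading comes with each control period).
- imaging.read_camera(name): name is "scene" or "side" or "wrist"; returns (picture, depth): 420x560x3 uint8, blue, green, red; 420x560 float32, m along the optical axis (not along the pixel's ray), 0 where there is no reading.
- imaging.get_calibration(name): a dict with "fovy" (degrees; the focal length in pixels is half the picture's height over the tangent of half this angle, whatever the lens; pixels are square), "cx", "cy" (the principal point, pixels), "distortion" ([k1, k2, p1, p2, k3] as OpenCV has them; the pictures are not rectified), "R" (3x3) and "t" (3): a world point X has camera coordinates R X + t. Camera axes: x right, y down, z forward; pixel columns grow to the right and rows downward; lengths in m; the calibration is good to about 2 mm. A picture is of the moment at which its call begins: read the wrist's pose just before it. get_calibration takes no time and is no camera call; for the wrist camera it gives the pose at the moment of the call.
- ctrl.sign_off(): hands the job in; it is judged then, once.
The state is a dict: "time": time; "qpos": joint angles; "dq": joint speeds; "joint_efforts": joint torques, N m; "eef_pos": TCP position; "tcp_rot": TCP orientation; "contact_force": force on the tool from outside, world axes, zero at the start; "wrist_torque": the same for the moment, N m; "opening": opening from 0.0 (shut) to 1.0 (fully open); "finger_force": force on a finger pad.
Only numpy, scipy, OpenCV 4.12 (cv2) and the standard library are available. Lean on these libraries where they do the work, as an engineer would, in place of code of your own. Each camera call takes 0.05 s, during which the arm holds its last target. There are 200 camera calls.

## Working session

There is one attempt and no reset: what is moved stays moved. The work goes in short steps, Python scripts to look and compute and a shell command to move; the robot and the scene stay as the last step left them, time stands still between calls to the robot, and variables do not carry over. Pictures are saved under pics/ and viewed, at most 14 in all, crops included, and the job is handed in when it is done.

```bash
mkdir -p pics; ls; cat > h.py <<'E'
import numpy as np, cv2
from plant import ctrl, imaging
def cal(n):
    c=imaging.get_calibration(n); f=210/np.tan(np.radians(c['fovy'])/2)
    K=np.array([[f,0,c['cx']],[0,f,c['cy']],[0,0,1]]); return K,np.array(c['distortion'],float),np.array(c['R']),np.array(c['t'])
def shot(n,name=None):
    C=cal(n); im,d=imaging.read_camera(n)
    if name: cv2.imwrite(f'pics/{name}.png',im)
    return C,im,d
def pz(C,uv,z):
    "pixels -> world on plane z"
    K,D,R,t=C; p=cv2.undistortPoints(np.array(uv,float).reshape(-1,1,2),K,D).reshape(-1,2)
    r=np.c_[p,np.ones(len(p))]@R; o=-R.T@t; return o+r*((z-o[2])/r[:,2])[:,None]
def cloud(C,d):
    K,D,R,t=C; v,u=np.mgrid[0:420,0:560]
    p=cv2.undistortPoints(np.stack([u,v],-1).reshape(-1,1,2).astype(float),K,D).reshape(-1,2)
    return ((np.c_[p,np.ones(len(p))]*d.reshape(-1,1)-t)@R).reshape(420,560,3)
E
python3 - <<'E'
from h import *
C,im,d=shot('scene','scene'); np.savez('s.npz',im=im,d=d)
print(-C[2].T@C[3],(d==0).mean())
C,im,d=shot('side','side');print(-C[2].T@C[3])
s=ctrl.get_state();print({k:np.round(v,3) for k,v in s.items()})
E
```

```text
pics
[ 1.24013316 -0.3994692   1.2247658 ] 0.004056122448979592
[-0.1274414   0.63500911  1.11193902]
{'time': np.float64(0.1), 'qpos': array([-1.48 ,  0.287,  1.578, -0.   ,  1.279, -0.15 ]), 'dq': array([ 0.   , -0.002, -0.003, -0.001,  0.001, -0.001]), 'joint_efforts': array([ 1.000e-03, -4.073e+01, -2.937e+01, -0.000e+00,  3.000e-03,
       -0.000e+00]), 'eef_pos': array([ 0.161, -0.655,  0.249]), 'tcp_rot': array([ 0.993,  0.12 ,  0.   , -0.001]), 'contact_force': array([-0.572,  0.16 , -0.245]), 'wrist_torque': array([-0.005, -0.004, -0.013]), 'finger_force': np.float64(0.0), 'opening': np.float64(1.002)}
```

View pics/scene.png

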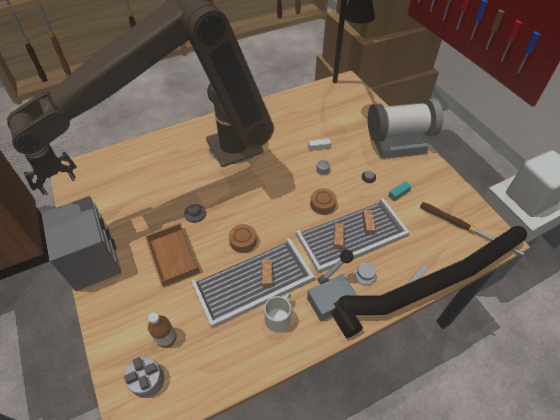

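View pics/side.png

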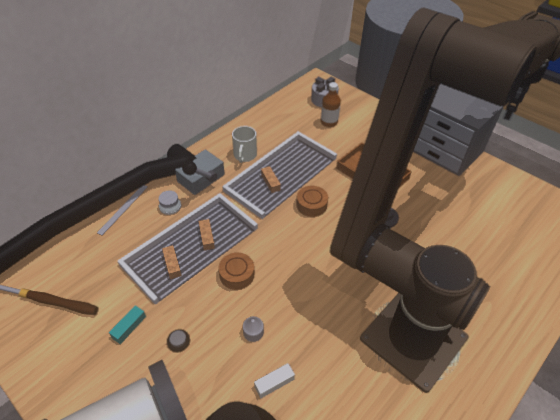

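The scene view shows two blanks at px (243,238) and (323,201). There are three cork blocks, at (267,273), (339,235) and (369,220). The tray is at (172,255), the button at (369,176) and the lever knob at (347,256). The side view agrees. Next I'll measure them.

```bash
cat > meas.py <<'E'
from h import *
def segs(P,im,lo,hi,mask=None,minA=40):
    m=((P[...,2]>lo)&(P[...,2]<hi)&(P[...,0]>.2)&(P[...,0]<1.1)&(abs(P[...,1])<.75))
    if mask is not None: m&=mask
    n,l,st,c=cv2.connectedComponentsWithStats(m.astype(np.uint8))
    for i in range(1,n):
        if st[i,4]<minA: continue
        q=P[l==i]; r=cv2.minAreaRect(q[:,:2].astype(np.float32)*1000)
        print(np.round(c[i]).astype(int),st[i,4],'med',np.round(np.median(q,0),3),'rect',np.round(r[0]),np.round(r[1]),round(r[2]),'bgr',im[l==i].mean(0).astype(int))
E
python3 - <<'E'
from meas import *
for n in ('scene','side'):
    C,im,d=shot(n); P=cloud(C,d); print(n)
    print('bench z',np.round(np.median(P[...,2][abs(P[...,2])<.02]),4))
    for lo,hi in ((.012,.026),(.025,.034),(.034,.05),(.05,.25)): print(lo,hi); segs(P,im,lo,hi,minA=60)
    if n=='scene':
        for u,v in ((347,256),(335,270),(325,277),(332,297),(369,176),(322,292)): print(u,v,np.round(P[v,u],3),im[v,u])
E
```

```text
scene
bench z -0.0007
0.012 0.026
[400 152] 121 med [0.369 0.586 0.019] rect [366. 592.] [209.  79.] 52 bgr [67 70 72]
[369 175] 77 med [0.413 0.404 0.02 ] rect [412. 406.] [45. 46.] 76 bgr [ 94  99 105]
[385 231] 418 med [0.691 0.334 0.02 ] rect [667. 301.] [143. 286.] 34 bgr [157 158 159]
[321 209] 60 med [0.48  0.142 0.02 ] rect [472. 158.] [94. 41.] 62 bgr [48 65 85]
[454 220] 372 med [0.734 0.557 0.021] rect [743. 563.] [280.  30.] 29 bgr [62 77 95]
[197 214] 94 med [ 0.291 -0.266  0.014] rect [ 285. -268.] [59. 74.] 24 bgr [66 69 76]
[164 232] 76 med [ 0.317 -0.403  0.02 ] rect [ 317. -401.] [119.  10.] 90 bgr [43 60 81]
[315 255] 272 med [0.652 0.024 0.021] rect [617.  25.] [185.  80.] 23 bgr [160 159 158]
[256 291] 874 med [ 0.701 -0.205  0.02 ] rect [ 627. -194.] [177. 366.] 1 bgr [164 164 164]
[ 98 279] 127 med [ 0.401 -0.652  0.019] rect [ 400. -658.] [ 15. 164.] 3 bgr [61 64 68]
[180 276] 84 med [ 0.512 -0.405  0.019] rect [ 513. -404.] [127.   5.] 90 bgr [45 62 82]
[363 279] 75 med [0.793 0.125 0.017] rect [781. 133.] [62. 35.] 32 bgr [132 134 130]
[153 388] 63 med [ 0.8
[... 4703 characters left out ...]
] 116 med [0.309 0.531 0.047] rect [306. 532.] [ 8. 82.] 74 bgr [86 85 86]
0.05 0.25
[327  95] 766 med [ 0.685 -0.506  0.078] rect [ 737. -550.] [ 97. 214.] 40 bgr [76 83 99]
[454 122] 3545 med [ 0.279 -0.58   0.181] rect [ 291. -639.] [194. 157.] 6 bgr [85 81 83]
[244 139] 441 med [ 0.771 -0.173  0.072] rect [ 766. -172.] [ 80. 110.] 64 bgr [113 118 120]
[111 196] 4674 med [0.886 0.26  0.069] rect [829. 273.] [672. 213.] 88 bgr [48 48 53]
[333 252] 75 med [0.21  0.083 0.237] rect [211.  81.] [23. 11.] 10 bgr [43 57 73]
[166 391] 1042 med [0.251 0.526 0.196] rect [268. 525.] [ 37. 134.] 73 bgr [81 81 87]
[123 405] 2297 med [0.297 0.589 0.184] rect [299. 620.] [166.  99.] 74 bgr [164 164 168]
```

```bash
cat > go.py <<'E'
import sys; from h import *
from scipy.spatial.transform import Rotation as Ro
def rep(x,y,z,a=None):
    s=ctrl.get_state(); p=np.array(s['eef_pos']); R=Ro.from_quat(s['tcp_rot']).as_matrix()
    c=np.degrees(np.arctan2(R[1,1],R[0,1])); d=(np.array([x,y,z])-p)/.15
    print('t',round(s['time'],1),'tcp',np.round(p,4),'close',round(c,1),'tilt',np.round(R[:2,2],3),'F',np.round(s['contact_force'],1),'op',round(s['opening'],2),'ff',round(s['finger_force'],1))
    print('units',np.round(d,3),'rows>=',round(np.linalg.norm(d)/.275,1),'turn',None if a is None else np.round(((a-c+90)%180-90)/90,3))
if __name__=='__main__': rep(*map(float,sys.argv[1:]))
E
python3 - <<'E'
from h import *
C,im,d=shot('scene'); P=cloud(C,d)
m=(P[...,2]>.02)&(abs(P[...,1]+.655)<.09)&(abs(P[...,0]-.3)<.14); print('cab',np.percentile(P[m],[1,99],axis=0))
m=(P[...,2]>.05)&(P[...,2]<.065)&(abs(P[...,0]-.79)<.08)&(abs(P[...,1])<.12); print('box',np.percentile(P[m],[2,98],axis=0))
C,im,d=shot('side'); P=cloud(C,d)
m=(P[...,2]>.13)&(P[...,2]<.19)&(abs(P[...,0]-.76)<.05)&(abs(P[...,1])<.13); v,u=np.nonzero(m);print('knob side',P[m].mean(0),u.mean(),v.mean())
E
python3 -m handwheel '[0,0,0.25,0,0,0, 0,0,0.25,0,0,0, 0,0.25,0,0,0,0, 0,0.27,0,0,0,0, 0,0.27,0,0,0,0]'
python3 -m handwheel '[0,0.27,0,0,0,0, 0,0.27,0,0,0,0, 0.2,0.15,0,0,0,-0.06, 0.2,0.15,0,0,0,-0.06, 0.2,0.15,0,0,0,-0.06]'
python3 -m handwheel '[0.2,0.15,0,0,0,-0.06, 0.2,0.15,0,0,0,-0.06, 0.2,0.15,0,0,0,-0.06, 0.2,0.15,0,0,0,0, 0.2,0.15,0,0,0,0]'
python3 go.py .6215 -.1415 .25 67.5
```

```text
cab [[ 0.16403287 -0.73732534  0.02723775]
 [ 0.40423717 -0.56988922  0.5383737 ]]
box [[ 0.74302706 -0.06556263  0.05245286]
 [ 0.86155974  0.05945247  0.06384208]]
knob side [0.7318727  0.08095742 0.14593305] 188.94193548387096 167.23225806451612
time: 0.72
eef_pos: [0.1609, -0.5363, 0.3261]
tcp_rot: [0.993, 0.12, 0.0, 0.001]
contact_force: [0.4, 1.1, 1.0]
opening: 0.999
finger_force: 0.0
time: 1.13
eef_pos: [0.2514, -0.387, 0.3257]
tcp_rot: [1.0, -0.024, 0.0, 0.001]
contact_force: [1.4, -0.9, 0.2]
opening: 0.998
finger_force: 0.0
time: 1.55
eef_pos: [0.4022, -0.2745, 0.3256]
tcp_rot: [0.987, -0.162, 0.0, 0.0]
contact_force: [1.4, 0.1, 0.9]
opening: 1.001
finger_force: 0.0
t 1.6 tcp [ 0.4022 -0.2745  0.3256] close -108.6 tilt [ 0.001 -0.001] F [1.4 0.1 0.9] op 1.0 ff 0.0
units [ 1.462  0.887 -0.504] rows>= 6.5 turn -0.043
```

```bash

python3 -m handwheel '[0.21,0.125,0,0,0,-0.04, 0.21,0.125,0,0,0,0, 0.21,0.13,0,0,0,0, 0.21,0.13,0,0,0,0, 0.21,0.13,0,0,0,0]' >/dev/null
python3 -m handwheel '[0.21,0.13,-0.1,0,0,0, 0.21,0.12,-0.1,0,0,0, 0,0,-0.2,0,0,0, 0,0,-0.1,0,0,0, 0,0,0,0,0,0]'
python3 go.py .6215 -.1415 .25 67.5
python3 - <<'E'
from meas import *
C,im,d=shot('wrist','w1'); P=cloud(C,d); print(-C[2].T@C[3])
print('bench',np.median(P[...,2][abs(P[...,2])<.02]))
segs(P,im,.022,.034,minA=200); segs(P,im,.012,.026,minA=300);segs(P,im,.034,.05,minA=300)
E
```

```text
time: 2.38
eef_pos: [0.6197, -0.1409, 0.2444]
tcp_rot: [0.981, -0.192, -0.005, -0.001]
contact_force: [-0.3, -0.3, -1.8]
opening: 1.005
finger_force: 0.0
t 2.4 tcp [ 0.6197 -0.1409  0.2444] close -112.1 tilt [-0.009  0.004] F [-0.3 -0.3 -1.8] op 1.0 ff 0.0
units [ 0.012 -0.004  0.037] rows>= 0.1 turn -0.004
[ 0.6969829  -0.17193339  0.36727419]
bench 0.0005307806055384536
[146  56] 459 med [ 0.789 -0.065  0.029] rect [787. -55.] [ 48. 107.] 57 bgr [40 39 37]
[473  66] 926 med [ 0.66  -0.368  0.023] rect [ 644. -369.] [146.  30.] 10 bgr [187 184 184]
[352  64] 1210 med [ 0.706 -0.251  0.023] rect [ 706. -243.] [ 13. 199.] 1 bgr [188 185 185]
[234  62] 246 med [ 0.752 -0.138  0.025] rect [ 750. -135.] [10. 31.] 36 bgr [149 155 155]
[286 173] 2208 med [ 0.626 -0.144  0.03 ] rect [ 624. -143.] [32. 91.] 67 bgr [ 79 115 161]
[193 219] 678 med [ 0.615 -0.019  0.023] rect [614. -19.] [155.  13.] 1 bgr [155 153 157]
[501 229] 1098 med [ 0.491 -0.339  0.028] rect [ 437. -349.] [ 91. 222.] 62 bgr [15 25 42]
[161 227] 397 med [0.621 0.022 0.023] rect [616.  22.] [13. 97.] 87 bgr [152 149 153]
[
[... 796 characters left out ...]
[ 95 261] 490 med [0.613 0.127 0.019] rect [600. 132.] [30. 95.] 77 bgr [33 44 62]
[336 254] 356 med [ 0.507 -0.162  0.019] rect [ 495. -161.] [93. 37.] 87 bgr [16 27 44]
[ 22 295] 603 med [0.605 0.258 0.019] rect [598. 261.] [30. 94.] 81 bgr [26 39 57]
[532 309] 480 med [ 0.318 -0.389  0.019] rect [ 318. -390.] [88.  4.] 89 bgr [15 26 43]
[139  65] 777 med [ 0.777 -0.065  0.043] rect [772. -44.] [ 50. 135.] 53 bgr [39 38 36]
[  7 141] 307 med [0.775 0.119 0.043] rect [777. 122.] [16. 26.] 69 bgr [100  94  96]
[508 248] 810 med [ 0.455 -0.342  0.035] rect [ 414. -383.] [ 94. 201.] 89 bgr [ 41  69 113]
[344 287] 3763 med [ 0.472 -0.157  0.04 ] rect [ 467. -154.] [85. 95.] 70 bgr [ 43  71 118]
```

View pics/w1.png

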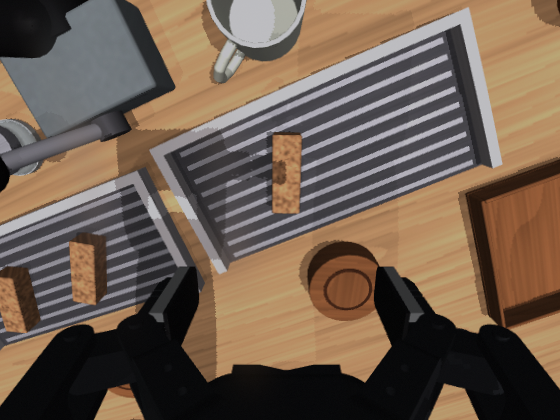

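The wrist view shows block_3 at px (286,173), which puts it at (0.624, -0.143) with a 67° closing angle. This matches the scene and side readings, so I'm grasping it.

```bash

python3 -m handwheel '[0.03,-0.01,-0.25,0,0,0, 0,0,-0.25,0,0,0, 0,0,-0.25,0,0,0, 0,0,-0.25,0,0,0, 0,0,-0.2,0,0,0]' 0.75 >/dev/null
python3 -m handwheel '[0,0,-0.1,0,0,0, 0,0,-0.1,0,0,0, 0,0,-0.09,0,0,0, 0,0,0,0,0,0, 0,0,0,0,0,0]'
python3 go.py .624 -.143 .024 67
```

```text
time: 3.27
eef_pos: [0.6267, -0.1444, 0.0278]
tcp_rot: [0.981, -0.193, 0.001, 0.0]
contact_force: [-0.4, 0.8, 0.2]
opening: 0.749
finger_force: 0.0
t 3.3 tcp [ 0.6267 -0.1444  0.0278] close -112.2 tilt [ 0.001 -0.001] F [-0.4  0.8  0.2] op 0.75 ff 0.0
units [-0.018  0.009 -0.025] rows>= 0.1 turn -0.009
```

```bash

python3 -m handwheel '[-0.02,0.01,-0.02,0,0,0, 0,0,0,0,0,0, 0,0,0,0,0,0, 0,0,0,0,0,0, 0,0,0,0,0,0]' 0.2 60 >/dev/null
python3 -m handwheel '[0,0,0,0,0,0, 0,0,0.1,0,0,0, 0,0,0.2,0,0,0, 0,0,0.2,0,0,0, 0,0,0.1,0,0,0]'
python3 go.py .414 -.404 .12 0
```

```text
time: 4.1
eef_pos: [0.6244, -0.143, 0.118]
tcp_rot: [0.981, -0.192, 0.002, 0.0]
contact_force: [0.9, -0.1, -0.4]
opening: 0.36
finger_force: 61.5
t 4.1 tcp [ 0.6244 -0.143   0.118 ] close -112.2 tilt [ 0.004 -0.002] F [ 0.9 -0.1 -0.4] op 0.36 ff 61.5
units [-1.402 -1.74   0.013] rows>= 8.1 turn -0.753
```

```bash

python3 -m handwheel '[-0.1,-0.17,0.05,0,0,-0.075, -0.1,-0.17,0,0,0,-0.075, -0.1,-0.17,0,0,0,-0.075, -0.1,-0.17,0,0,0,-0.075, -0.1,-0.17,0,0,0,-0.075]'
python3 -m handwheel '[-0.1,-0.17,0,0,0,-0.075, -0.1,-0.17,0,0,0,-0.075, -0.1,-0.17,0,0,0,-0.075, -0.1,-0.17,0,0,0,-0.075, -0.1,-0.17,0,0,0,-0.075]' >/dev/null
python3 -m handwheel '[0,0,0,0,0,0, 0,0,0,0,0,0]'
python3 go.py .469 -.404 .045 0
```

```text
time: 4.52
eef_pos: [0.5469, -0.2707, 0.1217]
tcp_rot: [0.882, -0.471, -0.0, 0.0]
contact_force: [0.2, 0.1, -0.2]
opening: 0.361
finger_force: 61.4
time: 5.1
eef_pos: [0.472, -0.3986, 0.1216]
tcp_rot: [0.708, -0.706, -0.0, -0.0]
contact_force: [0.6, 0.7, -0.3]
opening: 0.365
finger_force: 61.4
t 5.1 tcp [ 0.472  -0.3986  0.1216] close -179.8 tilt [-0.  0.] F [ 0.6  0.7 -0.3] op 0.36 ff 61.4
units [-0.02  -0.036 -0.511] rows>= 1.9 turn -0.002
```

```bash
python3 - <<'E'
from meas import *
C,im,d=shot('scene'); P=cloud(C,d)
m=(P[...,2]>.031)&(P[...,2]<.039)&(abs(P[...,0]-.41)<.13)&(abs(P[...,1]+.4)<.09)
q=P[m]; r=cv2.minAreaRect(q[:,:2].astype(np.float32)*1000); print('tray',r)
C,im,d=shot('side'); P=cloud(C,d)
m=(P[...,2]>.031)&(P[...,2]<.039)&(abs(P[...,0]-.41)<.13)&(abs(P[...,1]+.4)<.09)
q=P[m]; r=cv2.minAreaRect(q[:,:2].astype(np.float32)*1000); print('tray',r)
E
python3 -m handwheel '[-0.02,-0.036,-0.15,0,0,0, 0,0,-0.15,0,0,0, 0,0,-0.15,0,0,0, 0,0,-0.1,0,0,0, 0,0,0,0,0,0]'
python3 -m handwheel '[0,0,-0.03,0,0,0, 0,0,0,0,0,0]'
python3 go.py .469 -.404 .034 0
```

```text
tray ((414.26641845703125, -402.09649658203125), (128.9794921875, 203.873046875), 89.0331802368164)
tray ((358.5465087890625, -396.7042236328125), (131.9657440185547, 103.82469177246094), 89.11800384521484)
time: 5.62
eef_pos: [0.4686, -0.399, 0.0345]
tcp_rot: [0.71, -0.704, -0.004, -0.0]
contact_force: [-0.3, 1.6, -1.9]
opening: 0.358
finger_force: 61.5
time: 5.78
eef_pos: [0.4707, -0.4024, 0.0347]
tcp_rot: [0.709, -0.705, 0.0, -0.0]
contact_force: [-0.1, -0.6, -0.7]
opening: 0.359
finger_force: 61.5
t 5.8 tcp [ 0.4707 -0.4024  0.0347] close -179.6 tilt [ 0. -0.] F [-0.1 -0.6 -0.7] op 0.36 ff 61.5
units [-0.011 -0.011 -0.004] rows>= 0.1 turn -0.004
```

```bash

python3 -m handwheel '[0,0,0,0,0,0, 0,0,0,0,0,0, 0,0,0.1,0,0,0, 0,0,0.2,0,0,0, 0,0,0.2,0,0,0]' 0.5
python3 -m handwheel '[0,0,0.2,0,0,0, 0,0.1,0.1,0,0,0.05, 0.06,0.25,0,0,0,0.05, 0.06,0.25,0,0,0,0.05, 0.06,0.25,0,0,0,0.05]' >/dev/null
python3 -m handwheel '[0.06,0.25,0,0,0,0.05, 0.06,0.25,0,0,0,0.05, 0.06,0.25,0,0,0,0.05, 0.06,0.25,0,0,0,0.05, 0.06,0.25,0,0,0,0.05]' 0.75 >/dev/null
python3 -m handwheel '[0.06,0.25,0,0,0,0.05, 0.06,0.25,0,0,0,0.05, 0.06,0.25,0,0,0,0.05, 0.06,0.25,0,0,0,0.05, 0.06,0.25,0,0,0,0]' >/dev/null
python3 -m handwheel '[0.06,0.25,0,0,0,0, 0.06,0.25,0,0,0,0, 0,0,0,0,0,0, 0,0,0,0,0,0]' 
python3 go.py .603 .147 .0245 58.5
python3 - <<'E'
from meas import *
C,im,d=shot('wrist'); P=cloud(C,d)
segs(P,im,.026,.034,minA=500)
C,im,d=shot('scene'); P=cloud(C,d); segs(P,im,.025,.05,im[...,2]>1.4*im[...,0],minA=80)
E
```

```text
time: 6.2
eef_pos: [0.4696, -0.4024, 0.1099]
tcp_rot: [0.709, -0.705, -0.001, -0.0]
contact_force: [0.6, -0.1, 0.8]
opening: 0.499
finger_force: 0.0
time: 7.78
eef_pos: [0.6055, 0.1768, 0.1556]
tcp_rot: [0.964, -0.267, 0.001, -0.0]
contact_force: [0.4, 0.6, 0.5]
opening: 0.755
finger_force: 0.0
t 7.8 tcp [0.6055 0.1768 0.1556] close -121.0 tilt [0.002 0.   ] F [0.4 0.6 0.5] op 0.75 ff 0.0
units [-0.017 -0.198 -0.874] rows>= 3.3 turn -0.006
[318 186] 3940 med [0.607 0.145 0.03 ] rect [604. 147.] [32. 90.] 58 bgr [ 88 129 178]
[192 242] 1867 med [0.62  0.266 0.03 ] rect [613. 269.] [33. 62.] 64 bgr [ 61  88 126]
[322 199] 431 med [0.448 0.166 0.04 ] rect [445. 166.] [ 86. 103.] 69 bgr [ 65  93 131]
[443 212] 113 med [0.69  0.535 0.027] rect [692. 538.] [165.  23.] 27 bgr [54 72 96]
[369 220] 166 med [0.603 0.271 0.029] rect [600. 273.] [32. 89.] 65 bgr [ 70  93 121]
[171 253] 349 med [ 0.428 -0.403  0.032] rect [ 413. -402.] [129. 206.] 89 bgr [ 61  86 118]
[338 234] 178 med [0.602 0.143 0.029] rect [602. 144.] [32. 91.] 55 bgr [ 91 122 158]
[242 236] 533 med [ 0.469 -0.162  0.039] rect [ 465. -161.] [91. 96.] 83 bgr [ 68  97 136]
[176 265] 266 med [ 0.475 -0.405  0.033] rect [ 473. -404.] [91. 37.] 88 bgr [ 89 121 159]
```

```bash

python3 -m handwheel '[-0.01,-0.2,0,0,0,0, 0,0,-0.2,0,0,0, 0,0,-0.2,0,0,0, 0,0,-0.2,0,0,0, 0,0,-0.17,0,0,0]' >/dev/null
python3 -m handwheel '[0,0,-0.1,0,0,0, 0,0,0,0,0,0, 0,0,0,0,0,0]' 
python3 go.py .604 .147 .0245 58.5
python3 -m handwheel '[0,0,0,0,0,0, 0,0,0,0,0,0, 0,0,0,0,0,0, 0,0,0,0,0,0, 0,0,0,0,0,0]' 0.2 60 >/dev/null
python3 -m handwheel '[0,0,0.1,0,0,0, 0,0,0.2,0,0,0, 0,0,0.2,0,0,0, 0,0,0.2,0,0,0, 0,0,0,0,0,0]'
python3 go.py .418 -.404 .034 0
```

```text
time: 8.55
eef_pos: [0.6034, 0.1436, 0.0238]
tcp_rot: [0.963, -0.27, -0.0, 0.0]
contact_force: [0.1, 0.4, 0.1]
opening: 0.749
finger_force: 0.0
t 8.6 tcp [0.6034 0.1436 0.0238] close -121.3 tilt [-0.001 -0.   ] F [0.1 0.4 0.1] op 0.75 ff 0.0
units [0.004 0.023 0.005] rows>= 0.1 turn -0.002
time: 9.38
eef_pos: [0.6076, 0.1452, 0.1375]
tcp_rot: [0.963, -0.269, 0.006, -0.002]
contact_force: [1.4, 0.3, 1.0]
opening: 0.369
finger_force: 38.5
t 9.4 tcp [0.6076 0.1452 0.1375] close -121.2 tilt [0.013 0.001] F [1.4 0.3 1. ] op 0.37 ff 38.5
units [-1.264 -3.661 -0.69 ] rows>= 14.3 turn -0.654
```

```bash

python3 -m handwheel '[0,0,0,0,0,0, 0,0,0,0,0,0]' 
python3 -m handwheel '[-0.085,-0.24,0,0,0,-0.065, -0.085,-0.24,0,0,0,-0.065, -0.085,-0.24,0,0,0,-0.065, -0.085,-0.24,0,0,0,-0.065, -0.085,-0.24,0,0,0,-0.065]'
python3 -m handwheel '[-0.085,-0.24,0,0,0,-0.065, -0.085,-0.24,0,0,0,-0.065, -0.085,-0.24,0,0,0,-0.065, -0.085,-0.24,0,0,0,-0.065, -0.085,-0.24,0,0,0,-0.065]'
python3 -m handwheel '[-0.085,-0.24,0,0,0,0, -0.085,-0.24,0,0,0,0, -0.085,-0.24,0,0,0,0, -0.085,-0.24,0,0,0,0, -0.085,-0.24,0,0,0,0]' >/dev/null
python3 -m handwheel '[0,0,0,0,0,0, 0,0,0,0,0,0]' 
python3 go.py .416 -.404 .034 0
```

```text
time: 9.55
eef_pos: [0.6028, 0.1447, 0.1286]
tcp_rot: [0.963, -0.269, -0.0, 0.0]
contact_force: [-0.4, -0.3, -1.1]
opening: 0.361
finger_force: 64.9
time: 9.97
eef_pos: [0.5373, -0.0362, 0.1265]
tcp_rot: [0.863, -0.505, -0.002, 0.001]
contact_force: [1.8, -0.3, -0.2]
opening: 0.363
finger_force: 65.0
time: 10.38
eef_pos: [0.4737, -0.216, 0.1267]
tcp_rot: [0.707, -0.707, -0.002, 0.0]
contact_force: [0.8, -1.1, -1.0]
opening: 0.359
finger_force: 65.0
time: 10.97
eef_pos: [0.4106, -0.396, 0.1268]
tcp_rot: [0.708, -0.707, -0.002, -0.0]
contact_force: [-0.6, 0.7, -0.8]
opening: 0.362
finger_force: 65.0
t 11.0 tcp [ 0.4106 -0.396   0.1268] close -179.9 tilt [-0.002  0.003] F [-0.6  0.7 -0.8] op 0.36 ff 65.0
units [ 0.036 -0.053 -0.618] rows>= 2.3 turn -0.001
```

```bash
python3 - <<'E'
from meas import *
for n in ('scene','side'):
    C,im,d=shot(n); P=cloud(C,d)
    m=(P[...,2]>.05)&(P[...,2]<.2)&(abs(P[...,0]-.41)<.09)&(abs(P[...,1]+.396)<.09)&(im[...,2]>1.4*im[...,0])
    q=P[m]; print(n,len(q),np.percentile(q,[2,50,98],axis=0).round(3))
E
```

```text
scene 308 [[ 0.396 -0.438  0.102]
 [ 0.425 -0.387  0.128]
 [ 0.468 -0.35   0.196]]
side 61 [[ 0.346 -0.423  0.108]
 [ 0.36  -0.383  0.172]
 [ 0.389 -0.378  0.197]]
```

```bash

python3 -m handwheel '[0.036,-0.053,-0.15,0,0,0, 0,0,-0.15,0,0,0, 0,0,-0.15,0,0,0, 0,0,-0.16,0,0,0, 0,0,0,0,0,0]'>/dev/null
python3 -m handwheel '[0,0,0,0,0,0, 0,0,0,0,0,0]'
python3 -m handwheel '[0,0,0,0,0,0, 0,0,0,0,0,0, 0,0,0.1,0,0,0, 0,0,0.2,0,0,0, 0,0,0.2,0,0,0]' 0.5
python3 -m handwheel '[0,0,0.2,0,0,0, 0,0.1,0.1,0,0,0.05, 0.075,0.25,0,0,0,0.05, 0.075,0.25,0,0,0,0.05, 0.075,0.25,0,0,0,0.05]' >/dev/null
python3 -m handwheel '[0.075,0.25,0,0,0,0.05, 0.075,0.25,0,0,0,0.05, 0.075,0.25,0,0,0,0.05, 0.075,0.25,0,0,0,0.05, 0.075,0.25,0,0,0,0.05]' 0.75 >/dev/null
python3 -m handwheel '[0.075,0.25,0,0,0,0.05, 0.075,0.25,0,0,0,0.05, 0.075,0.25,0,0,0,0.05, 0.075,0.25,0,0,0,0.05, 0.075,0.25,0,0,0,0]' >/dev/null
python3 -m handwheel '[0.075,0.25,0,0,0,0, 0.075,0.25,0,0,0,0, 0.075,0.25,0,0,0,0, 0.075,0.25,0,0,0,0]'  >/dev/null
python3 -m handwheel '[0.04,0.2,0,0,0,0, 0,0,0,0,0,0, 0,0,0,0,0,0]' 
python3 go.py .600 .275 .0245 63.5
python3 - <<'E'
from meas import *
C,im,d=shot('wrist'); P=cloud(C,d)
segs(P,im,.026,.034,minA=500); segs(P,im,.034,.045,minA=500)
m=(P[...,2]>.015)&(P[...,2]<.025)&(abs(P[...,0]-.62)<.12)&(abs(P[...,1]-.2)<.2)&(im.min(2)>120)
print('bayL',cv2.minAreaRect(P[m][:,:2].astype(np.float32)*1000))
E
```

```text
time: 11.65
eef_pos: [0.4182, -0.4025, 0.038]
tcp_rot: [0.709, -0.705, -0.0, -0.0]
contact_force: [-0.1, 1.2, 0.0]
opening: 0.36
finger_force: 65.4
time: 12.07
eef_pos: [0.4171, -0.4026, 0.1128]
tcp_rot: [0.709, -0.705, -0.001, -0.0]
contact_force: [-0.1, -1.8, 0.4]
opening: 0.496
finger_force: 0.0
time: 13.9
eef_pos: [0.6149, 0.2809, 0.1582]
tcp_rot: [0.964, -0.268, 0.001, -0.0]
contact_force: [-0.6, 0.2, 0.2]
opening: 0.748
finger_force: 0.0
t 13.9 tcp [0.6149 0.2809 0.1582] close -121.0 tilt [0.001 0.   ] F [-0.6  0.2  0.2] op 0.75 ff 0.0
units [-0.099 -0.039 -0.891] rows>= 3.3 turn 0.05
[300 212] 3506 med [0.604 0.274 0.03 ] rect [601. 276.] [31. 90.] 64 bgr [ 81 119 165]
[448 267] 540 med [0.49  0.184 0.03 ] rect [475. 182.] [40. 94.] 15 bgr [16 27 45]
[ 54 287] 889 med [0.657 0.518 0.027] rect [667. 522.] [98. 21.] 22 bgr [21 32 59]
[478 289] 5933 med [0.459 0.169 0.04 ] rect [452. 169.] [98. 82.] 42 bgr [ 48  80 130]
bayL ((615.422119140625, 200.81846618652344), (361.34637451171875, 171.77247619628906), 88.3487319946289)
```

```bash

python3 -m handwheel '[-0.09,-0.035,0,0,0,0.05, 0,0,-0.2,0,0,0, 0,0,-0.2,0,0,0, 0,0,-0.2,0,0,0, 0,0,-0.17,0,0,0]' >/dev/null
python3 -m handwheel '[0,0,-0.12,0,0,0, 0,0,0,0,0,0, 0,0,0,0,0,0]' 
python3 go.py .601 .276 .0245 64
python3 -m handwheel '[0,0,0,0,0,0, 0,0,0,0,0,0, 0,0,0,0,0,0, 0,0,0,0,0,0, 0,0,0,0,0,0]' 0.2 60 >/dev/null
python3 -m handwheel '[0,0,0.1,0,0,0, 0,0,0.2,0,0,0, 0,0,0.2,0,0,0, 0,0,0.2,0,0,0, 0,0,0,0,0,0]'
python3 -m handwheel '[0,0,0,0,0,0]' 
python3 go.py .361 -.404 .034 0
```

```text
time: 14.62
eef_pos: [0.6007, 0.2724, 0.0232]
tcp_rot: [0.973, -0.232, -0.001, 0.001]
contact_force: [0.3, 0.8, -0.1]
opening: 0.751
finger_force: 0.0
t 14.6 tcp [0.6007 0.2724 0.0232] close -116.8 tilt [-0.002 -0.001] F [ 0.3  0.8 -0.1] op 0.75 ff 0.0
units [0.002 0.024 0.009] rows>= 0.1 turn 0.009
time: 15.45
eef_pos: [0.6053, 0.2753, 0.1379]
tcp_rot: [0.973, -0.231, 0.006, -0.003]
contact_force: [0.5, 0.1, 1.0]
opening: 0.361
finger_force: 61.8
time: 15.53
eef_pos: [0.6029, 0.2745, 0.1327]
tcp_rot: [0.973, -0.231, 0.003, -0.001]
contact_force: [-1.0, -1.1, -0.7]
opening: 0.365
finger_force: 61.8
t 15.5 tcp [0.6029 0.2745 0.1327] close -116.7 tilt [0.006 0.002] F [-1.  -1.1 -0.7] op 0.37 ff 61.8
units [-1.613 -4.523 -0.658] rows>= 17.6 turn -0.703
```

```bash

python3 -m handwheel '[-0.085,-0.23,0,0,0,-0.065, -0.085,-0.24,0,0,0,-0.065, -0.085,-0.24,0,0,0,-0.065, -0.085,-0.24,0,0,0,-0.065, -0.085,-0.24,0,0,0,-0.065]' >/dev/null
python3 -m handwheel '[-0.085,-0.24,0,0,0,-0.065, -0.085,-0.24,0,0,0,-0.065, -0.085,-0.24,0,0,0,-0.065, -0.085,-0.24,0,0,0,-0.065, -0.085,-0.24,0,0,0,-0.065]'
python3 -m handwheel '[-0.085,-0.24,0,0,0,-0.05, -0.085,-0.24,0,0,0,0, -0.085,-0.24,0,0,0,0, -0.085,-0.24,0,0,0,0, -0.085,-0.24,0,0,0,0]' >/dev/null
python3 -m handwheel '[-0.085,-0.24,0,0,0,0, -0.085,-0.24,0,0,0,0, -0.085,-0.24,0,0,0,0, -0.065,-0.2,0,0,0,0, 0,0,0,0,0,0]' 
python3 -m handwheel '[0,0,0,0,0,0, 0,0,0,0,0,0]' 
python3 go.py .362 -.404 .035 0
python3 - <<'E'
from meas import *
for n in ('scene','side'):
    C,im,d=shot(n); P=cloud(C,d)
    m=(P[...,2]>.05)&(P[...,2]<.15)&(abs(P[...,0]-.36)<.09)&(abs(P[...,1]+.4)<.09)&(im[...,2]>1.4*im[...,0])
    q=P[m]; print(n,len(q),np.percentile(q,[2,50,98],axis=0).round(3) if len(q) else '')
    segs(P,im,.028,.05,im[...,2]>1.4*im[...,0],minA=80)
E
```

```text
time: 16.37
eef_pos: [0.4717, -0.0855, 0.1274]
tcp_rot: [0.734, -0.679, -0.002, 0.001]
contact_force: [0.6, -0.6, -1.3]
opening: 0.362
finger_force: 61.9
time: 17.2
eef_pos: [0.3599, -0.4069, 0.1281]
tcp_rot: [0.707, -0.707, 0.0, 0.001]
contact_force: [-0.4, -0.9, -1.8]
opening: 0.364
finger_force: 61.8
time: 17.37
eef_pos: [0.3616, -0.4012, 0.1273]
tcp_rot: [0.709, -0.705, -0.002, -0.001]
contact_force: [1.2, 0.4, -0.3]
opening: 0.357
finger_force: 61.8
t 17.4 tcp [ 0.3616 -0.4012  0.1273] close -179.7 tilt [-0.002  0.003] F [ 1.2  0.4 -0.3] op 0.36 ff 61.8
units [ 0.003 -0.019 -0.616] rows>= 2.2 turn -0.003
scene 255 [[ 0.347 -0.441  0.101]
 [ 0.375 -0.385  0.128]
 [ 0.388 -0.355  0.134]]
[323 199] 452 med [0.45  0.168 0.04 ] rect [446. 170.] [94. 95.] 10 bgr [ 70 100 139]
[173 258] 241 med [ 0.459 -0.409  0.033] rect [ 413. -402.] [129. 204.] 89 bgr [ 60  86 117]
[242 236] 522 med [ 0.468 -0.162  0.039] rect [ 464. -160.] [92. 95.] 27 bgr [ 68  98 139]
[172 252] 234 med [ 0.421 -0.402  0.034] rect [ 421. -402.] [35. 92.] 1 bgr [ 82 113 148]
[176 265] 241 med [ 0.474 -0.404  0.033] rect [ 472. -404.] [91. 37.] 89 bgr [ 92 126 166]
side 213 [[ 0.329 -0.427  0.103]
 [ 0.35  -0.386  0.127]
 [ 0.375 -0.349  0.147]]
[397 178] 96 med [ 0.312 -0.411  0.031] rect [ 325. -402.] [ 61. 144.] 16 bgr [ 46  71 106]
[312 198] 625 med [ 0.458 -0.152  0.037] rect [ 461. -156.] [91. 97.] 41 bgr [ 58  88 131]
[ 56 235] 415 med [0.883 0.457 0.041] rect [883. 401.] [423.  24.] 90 bgr [30 37 48]
[236 268] 889 med [0.441 0.18  0.038] rect [444. 178.] [95. 95.] 38 bgr [ 61  91 136]
```

```bash

python3 -m handwheel '[0,-0.02,-0.15,0,0,0, 0,0,-0.15,0,0,0, 0,0,-0.15,0,0,0, 0,0,-0.15,0,0,0, 0,0,0,0,0,0]'>/dev/null
python3 -m handwheel '[0,0,0,0,0,0, 0,0,0,0,0,0]'
python3 -m handwheel '[0,0,0,0,0,0, 0,0,0,0,0,0, 0,0,0.1,0,0,0, 0,0,0.2,0,0,0, 0,0,0.2,0,0,0]' 0.5
python3 -m handwheel '[0,0,0.2,0,0,0, 0,0,0.2,0,0,0, 0.075,0.225,0,0,0,0.07, 0.075,0.225,0,0,0,0.07, 0.075,0.225,0,0,0,0.07]' >/dev/null
python3 -m handwheel '[0.075,0.225,0,0,0,0.07, 0.075,0.225,0,0,0,0.07, 0.075,0.225,0,0,0,0.07, 0.075,0.225,0,0,0,0.07, 0.075,0.225,0,0,0,0.07]' 0.85 >/dev/null
python3 -m handwheel '[0.075,0.225,0,0,0,0.07, 0,0.25,0,0,0,0.07, 0,0.25,0,0,0,0.07, 0,0.25,0,0,0,0.07, 0,0.25,0,0,0,0.07]' >/dev/null
python3 -m handwheel '[-0.05,0.2,0,0,0,0.07, -0.05,0.2,0,0,0,0.07, -0.05,0.2,0,0,0,0.07, 0,0,0,0,0,0.07, 0,0,0,0,0,0.07]' 
python3 -m handwheel '[0,0,0,0,0,0.07, 0,0,0,0,0,0.04, 0,0,0,0,0,0]' 
python3 go.py .4055 .144 .025 -56
python3 - <<'E'
from meas import *
C,im,d=shot('wrist','w2'); P=cloud(C,d)
segs(P,im,.034,.045,minA=500)
for n in ('scene','side'):
    C,im,d=shot(n); P=cloud(C,d)
    segs(P,im,.028,.05,im[...,2]>1.4*im[...,0],minA=80)
E
```

```text
time: 18.05
eef_pos: [0.363, -0.4055, 0.0399]
tcp_rot: [0.709, -0.705, 0.001, 0.0]
contact_force: [-0.4, 0.0, -0.0]
opening: 0.36
finger_force: 61.8
time: 18.47
eef_pos: [0.3618, -0.4051, 0.1147]
tcp_rot: [0.709, -0.705, -0.001, -0.0]
contact_force: [0.1, -1.5, 0.9]
opening: 0.503
finger_force: 0.0
time: 20.13
eef_pos: [0.4407, 0.1399, 0.1752]
tcp_rot: [0.978, 0.21, 0.001, 0.0]
contact_force: [0.3, 0.3, -0.2]
opening: 0.849
finger_force: 0.0
time: 20.38
eef_pos: [0.4413, 0.1384, 0.1752]
tcp_rot: [0.957, 0.29, 0.001, 0.0]
contact_force: [-0.2, -0.6, 0.1]
opening: 0.848
finger_force: 0.0
t 20.4 tcp [0.4413 0.1384 0.1752] close -56.3 tilt [0.003 0.   ] F [-0.2 -0.6  0.1] op 0.85 ff 0.0
units [-0.239  0.037 -1.001] rows>= 3.7 turn 0.004
[254 172] 9582 med [0.45  0.176 0.04 ] rect [448. 174.] [95. 94.] 74 bgr [ 38  62 100]
[ 98 250] 1231 med [0.307 0.257 0.038] rect [296. 261.] [52. 49.] 68 bgr [77 74 78]
[530 326] 3746 med [ 0.47 -0.15  0.04] rect [ 474. -160.] [96. 71.] 78 bgr [ 42  70 116]
[323 199] 451 med [0.449 0.169 0.039] rect [446. 171.] [95. 96.] 23 bgr [ 57  80 111]
[170 253] 302 med [ 0.426 -0.412  0.033] rect [ 413. -402.] [129. 207.] 89 bgr [ 62  88 120]
[242 236] 529 med [ 0.468 -0.162  0.039] rect [ 465. -161.] [90. 96.] 64 bgr [ 66  95 134]
[166 240] 222 med [ 0.366 -0.405  0.033] rect [ 366. -404.] [38. 91.] 3 bgr [ 88 122 160]
[172 253] 234 med [ 0.422 -0.402  0.034] rect [ 421. -401.] [91. 36.] 89 bgr [ 88 120 158]
[176 265] 241 med [ 0.474 -0.404  0.034] rect [ 472. -404.] [91. 37.] 89 bgr [ 89 123 160]
[ 57 234] 442 med [0.883 0.453 0.041] rect [884. 402.] [421.  24.] 89 bgr [32 40 51]
[311 202] 362 med [ 0.448 -0.136  0.037] rect [ 449. -136.] [93. 53.] 31 bgr [ 57  89 133]
[236 268] 891 med [0.44  0.18  0.038] rect [443. 178.] [94. 94.] 74 bgr [ 53  78 115]
```

View pics/w2.png

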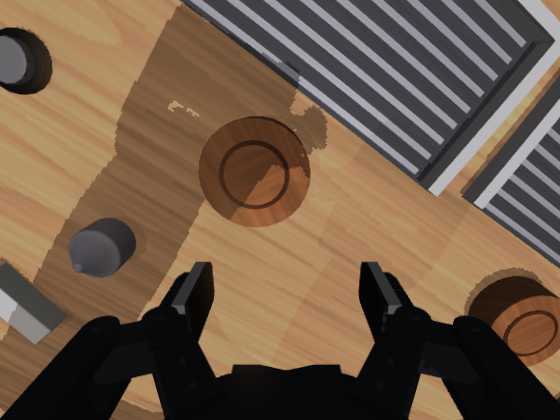

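```bash

python3 -m handwheel '[-0.125,0.02,0,0,0,0, -0.12,0.02,0,0,0,0, 0,0,-0.2,0,0,0, 0,0,-0.2,0,0,0, 0,0,-0.2,0,0,0]'
python3 go.py .4045 .1445 .026 -56
python3 -m handwheel '[0,0,-0.13,0,0,0, 0,0,0,0,0,0, 0,0,0,0,0,0]'
python3 go.py .4045 .1445 .026 -56
```

```text
time: 20.95
eef_pos: [0.4049, 0.1443, 0.0841]
tcp_rot: [0.958, 0.288, 0.002, 0.0]
contact_force: [0.1, -0.2, 0.2]
opening: 0.846
finger_force: 0.0
t 20.9 tcp [0.4049 0.1443 0.0841] close -56.5 tilt [0.004 0.   ] F [ 0.1 -0.2  0.2] op 0.85 ff 0.0
units [-0.003  0.002 -0.387] rows>= 1.4 turn 0.005
time: 21.2
eef_pos: [0.4036, 0.144, 0.0639]
tcp_rot: [0.957, 0.289, -0.001, -0.0]
contact_force: [0.2, 0.4, 1.3]
opening: 0.852
finger_force: 0.0
t 21.2 tcp [0.4036 0.144  0.0639] close -56.5 tilt [-0.002 -0.   ] F [0.2 0.4 1.3] op 0.85 ff 0.0
units [ 0.006  0.003 -0.252] rows>= 0.9 turn 0.005
```

```bash

python3 -m handwheel '[0,0,-0.15,0,0,0, 0,0,-0.1,0,0,0, 0,0,0,0,0,0, 0,0,0,0,0,0]'
python3 -m handwheel '[0.05,0.034,0,0,0,0, 0.05,0.034,0,0,0,0, 0.05,0.034,0,0,0,0, 0.05,0.034,0,0,0,0, 0.05,0.034,0,0,0,0]'
python3 -m handwheel '[0.05,0.034,0,0,0,0, 0.05,0.034,0,0,0,0, 0.05,0.034,0,0,0,0, 0.05,0.034,0,0,0,0, 0.05,0.034,0,0,0,0]'
python3 go.py .57 .25 .026 -56
python3 - <<'E'
from meas import *
for n in ('wrist','scene','side'):
    C,im,d=shot(n); P=cloud(C,d)
    segs(P,im,.034,.05,im[...,2]>1.4*im[...,0],minA=80)
E
```

```text
time: 21.53
eef_pos: [0.4051, 0.1442, 0.0281]
tcp_rot: [0.957, 0.289, 0.001, 0.0]
contact_force: [-0.1, 0.6, 0.2]
opening: 0.846
finger_force: 0.0
time: 21.95
eef_pos: [0.443, 0.1703, 0.0276]
tcp_rot: [0.957, 0.289, 0.0, 0.0]
contact_force: [-1.8, -1.5, 3.5]
opening: 0.853
finger_force: 2.1
time: 22.37
eef_pos: [0.4798, 0.1957, 0.0268]
tcp_rot: [0.957, 0.289, -0.0, 0.0]
contact_force: [-2.5, -1.3, 4.7]
opening: 0.851
finger_force: 2.6
t 22.4 tcp [0.4798 0.1957 0.0268] close -56.4 tilt [-0. -0.] F [-2.5 -1.3  4.7] op 0.85 ff 2.6
units [ 0.601  0.362 -0.005] rows>= 2.6 turn 0.004
[286 198] 46605 med [0.521 0.223 0.04 ] rect [516. 219.] [95. 95.] 22 bgr [ 45  73 118]
[344 208] 416 med [0.521 0.219 0.04 ] rect [522. 219.] [84. 99.] 37 bgr [ 53  73 100]
[242 235] 486 med [ 0.467 -0.161  0.04 ] rect [ 465. -161.] [94. 92.] 23 bgr [ 68  98 138]
[172 252] 108 med [ 0.422 -0.395  0.036] rect [ 421. -401.] [90. 32.] 88 bgr [ 93 127 167]
[175 265] 108 med [ 0.473 -0.411  0.036] rect [ 474. -404.] [89. 32.] 87 bgr [ 94 129 169]
[ 42 243] 287 med [0.884 0.495 0.043] rect [885. 474.] [ 18. 279.] 1 bgr [32 39 48]
[200 263] 485 med [0.524 0.238 0.038] rect [527. 235.] [60. 97.] 43 bgr [ 54  76 111]
```

```bash

python3 -m handwheel '[0.06,0.041,0.02,0,0,0, 0.06,0.041,0,0,0,0, 0.06,0.041,0,0,0,0, 0.06,0.041,0,0,0,0, 0.06,0.041,0,0,0,0]'
python3 -m handwheel '[0.06,0.041,0,0,0,0, 0.06,0.041,0,0,0,0, 0.06,0.041,0,0,0,0, 0.04,0.025,0,0,0,0, 0.02,0.01,0,0,0,0]'
python3 -m handwheel '[-0.02,-0.01,0,0,0,0, -0.06,-0.041,0,0,0,0, -0.06,-0.041,0,0,0,0, 0,0,0,0,0,0]'
python3 - <<'E'
from meas import *
for n in ('wrist','scene','side'):
    C,im,d=shot(n); P=cloud(C,d)
    segs(P,im,.034,.05,im[...,2]>1.4*im[...,0],minA=80)
E
python3 go.py .464 -.21 .026 0
```

```text
time: 22.93
eef_pos: [0.5237, 0.2259, 0.0291]
tcp_rot: [0.957, 0.289, -0.001, -0.0]
contact_force: [-0.3, -1.2, 0.9]
opening: 0.853
finger_force: 0.8
time: 23.35
eef_pos: [0.5604, 0.2499, 0.0294]
tcp_rot: [0.957, 0.289, -0.0, -0.0]
contact_force: [-0.0, -1.1, 0.5]
opening: 0.853
finger_force: 0.6
time: 23.68
eef_pos: [0.5369, 0.2348, 0.029]
tcp_rot: [0.957, 0.289, -0.001, -0.0]
contact_force: [-0.5, 0.5, -0.5]
opening: 0.854
finger_force: 0.0
[287 123] 54679 med [0.601 0.276 0.04 ] rect [595. 272.] [91. 95.] 34 bgr [ 55  89 142]
[203 290] 100 med [0.522 0.268 0.036] rect [520. 267.] [16.  1.] 35 bgr [12 15 19]
[368 218] 464 med [0.598 0.27  0.04 ] rect [595. 271.] [94. 96.] 60 bgr [ 57  79 110]
[242 235] 489 med [ 0.467 -0.161  0.039] rect [ 463. -160.] [92. 95.] 24 bgr [ 68  98 138]
[166 240] 108 med [ 0.363 -0.402  0.036] rect [ 367. -403.] [34. 90.] 2 bgr [ 93 128 168]
[306 203] 121 med [ 0.457 -0.123  0.038] rect [ 454. -122.] [39. 48.] 67 bgr [ 60  94 142]
[ 41 243] 292 med [0.884 0.494 0.043] rect [884. 473.] [ 19. 279.] 1 bgr [32 39 48]
[169 258] 665 med [0.596 0.283 0.038] rect [596. 282.] [79. 97.] 57 bgr [ 58  83 122]
t 23.8 tcp [0.5393 0.2358 0.03  ] close -56.4 tilt [0.001 0.   ] F [0.3 0.1 0.2] op 0.85 ff 0.0
units [-0.502 -2.972 -0.027] rows>= 11.0 turn 0.627
```

```bash

python3 -m handwheel '[0.05,0.033,0,0,0,0, 0.05,0.033,0,0,0,0, 0.05,0.033,0,0,0,0, 0.05,0.033,0,0,0,0, 0,0,0,0,0,0]'
python3 -m handwheel '[-0.05,-0.033,0,0,0,0, -0.06,-0.041,0,0,0,0, -0.1,-0.07,0,0,0,0, 0,0,0.2,0,0,0, 0,0,0.2,0,0,0]'
python3 -m handwheel '[0,0,0.2,0,0,0, 0,0,0.2,0,0,0, -0.04,-0.2,0,0,0,0.05, -0.04,-0.25,0,0,0,0.05, -0.04,-0.25,0,0,0,0.05]' >/dev/null
python3 -m handwheel '[-0.04,-0.25,0,0,0,0.05, -0.04,-0.25,0,0,0,0.05, -0.04,-0.25,0,0,0,0.05, -0.04,-0.25,0,0,0,0.05, 0,-0.25,0,0,0,0.05]' >/dev/null
python3 -m handwheel '[0,-0.25,0,0,0,0.05, 0,-0.25,0,0,0,0.05, 0,-0.25,0,0,0,0.05, 0,-0.25,0,0,0,0.05, 0,0,0,0,0,0.03]'
python3 -m handwheel '[0,0,0,0,0,0]'
python3 - <<'E'
from meas import *
for n in ('wrist','scene','side'):
    C,im,d=shot(n); P=cloud(C,d)
    segs(P,im,.034,.05,im[...,2]>1.4*im[...,0],minA=80)
E
python3 go.py .464 -.21 .026 0
```

```text
time: 24.25
eef_pos: [0.5715, 0.2568, 0.0304]
tcp_rot: [0.957, 0.289, 0.001, -0.0]
contact_force: [-0.1, 0.1, 0.3]
opening: 0.85
finger_force: 0.0
time: 24.67
eef_pos: [0.5337, 0.2326, 0.087]
tcp_rot: [0.957, 0.289, -0.004, -0.0]
contact_force: [0.9, -0.4, 0.7]
opening: 0.85
finger_force: 0.0
time: 25.92
eef_pos: [0.4951, -0.2142, 0.1503]
tcp_rot: [0.706, 0.708, -0.001, 0.002]
contact_force: [-0.2, 0.9, -0.1]
opening: 0.848
finger_force: 0.0
time: 26.0
eef_pos: [0.4947, -0.2103, 0.1495]
tcp_rot: [0.706, 0.708, -0.0, -0.0]
contact_force: [0.6, 0.7, 0.4]
opening: 0.849
finger_force: 0.0
[245 143] 12740 med [ 0.465 -0.156  0.04 ] rect [ 465. -159.] [94. 96.] 27 bgr [ 44  72 116]
[264 341] 494 med [ 0.479 -0.34   0.035] rect [ 463. -355.] [37. 99.] 88 bgr [ 46  75 123]
[216 361] 402 med [ 0.427 -0.367  0.035] rect [ 429. -370.] [20. 36.] 14 bgr [ 84 124 173]
[263 359] 417 med [ 0.474 -0.365  0.035] rect [ 474. -365.] [20. 32.] 85 bgr [ 83 121 169]
[152 394] 436 med [ 0.356 -0.415  0.035] rect [ 356. -416.] [13. 61.] 3 bgr [ 89 130 181]
[372 219] 463 med [0.609 0.277 0.04 ] rect [607. 278.] [95. 93.] 66 bgr [ 66  94 132]
[244 236] 376 med [ 0.476 -0.153  0.04 ] rect [ 467. -159.] [86. 94.] 26 bgr [ 56  78 108]
[312 197] 536 med [ 0.459 -0.153  0.037] rect [ 460. -155.] [91. 97.] 42 bgr [ 54  80 119]
[ 42 243] 284 med [0.884 0.494 0.042] rect [884. 477.] [ 15. 273.] 2 bgr [30 37 46]
[167 257] 772 med [0.602 0.284 0.038] rect [604. 283.] [94. 92.] 30 bgr [ 68 100 148]
t 26.1 tcp [ 0.495  -0.2075  0.1493] close 0.3 tilt [-0.001  0.001] F [-0.   0.5 -0.6] op 0.85 ff 0.0
units [-0.207 -0.017 -0.822] rows>= 3.1 turn -0.003
```

```bash

python3 -m handwheel '[-0.1,-0.02,0,0,0,0, -0.1,-0.02,0,0,0,0, 0,0,-0.2,0,0,0, 0,0,-0.2,0,0,0, 0,0,-0.2,0,0,0]'
python3 -m handwheel '[0,0,-0.15,0,0,0, 0,0,-0.05,0,0,0, 0,0,0,0,0,0]'
python3 -m handwheel '[0,0.06,0,0,0,0, 0,0.06,0,0,0,0, 0,0.06,0,0,0,0, 0,0.06,0,0,0,0, 0,0.06,0,0,0,0]'
python3 -m handwheel '[0,0.06,0,0,0,0, 0,0.06,0,0,0,0, 0,0.06,0,0,0,0, 0,0.06,0,0,0,0, 0,0.06,0,0,0,0]'
python3 -m handwheel '[0,0.06,0,0,0,0, 0,0.06,0,0,0,0, 0,0.06,0,0,0,0, 0,0.06,0,0,0,0, 0,0.06,0,0,0,0]'
python3 - <<'E'
from meas import *
for n in ('wrist','scene'):
    C,im,d=shot(n); P=cloud(C,d)
    segs(P,im,.034,.05,im[...,2]>1.4*im[...,0],minA=80)
E
python3 go.py .465 .08 .029 0
```

```text
time: 26.57
eef_pos: [0.466, -0.2133, 0.0597]
tcp_rot: [0.705, 0.709, 0.0, 0.001]
contact_force: [0.9, -0.4, -0.3]
opening: 0.849
finger_force: 0.0
time: 26.82
eef_pos: [0.4641, -0.2122, 0.0276]
tcp_rot: [0.705, 0.709, -0.0, -0.003]
contact_force: [0.2, -0.2, 0.7]
opening: 0.851
finger_force: 0.0
time: 27.23
eef_pos: [0.4666, -0.169, 0.0313]
tcp_rot: [0.705, 0.709, 0.0, 0.002]
contact_force: [-0.3, -0.6, 2.4]
opening: 0.851
finger_force: 1.0
time: 27.65
eef_pos: [0.4658, -0.1238, 0.03]
tcp_rot: [0.705, 0.709, 0.0, 0.0]
contact_force: [-0.1, -2.1, 2.6]
opening: 0.854
finger_force: 1.5
time: 28.07
eef_pos: [0.4656, -0.0786, 0.0298]
tcp_rot: [0.705, 0.709, -0.0, -0.0]
contact_force: [0.2, -1.7, 2.2]
opening: 0.846
finger_force: 1.6
[286 196] 44669 med [ 0.466 -0.03   0.04 ] rect [466. -37.] [95. 95.] 9 bgr [ 40  66 107]
[372 219] 459 med [0.609 0.278 0.04 ] rect [608. 278.] [94. 94.] 73 bgr [ 66  94 132]
[279 222] 276 med [ 0.472 -0.022  0.04 ] rect [471. -19.] [56. 91.] 79 bgr [51 70 95]
[168 254] 83 med [ 0.422 -0.415  0.036] rect [ 421. -411.] [64. 33.] 87 bgr [ 91 125 164]
t 28.2 tcp [ 0.4649 -0.0777  0.0293] close 0.4 tilt [-0.002  0.001] F [ 0.8  0.4 -0.1] op 0.85 ff 0.0
units [ 1.000e-03  1.051e+00 -2.000e-03] rows>= 3.8 turn -0.004
```

```bash

python3 -m handwheel '[0,0.06,0,0,0,0, 0,0.06,0,0,0,0, 0,0.06,0,0,0,0, 0,0.06,0,0,0,0, 0,0.06,0,0,0,0]'
python3 -m handwheel '[0,0.06,0,0,0,0, 0,0.06,0,0,0,0, 0,0.06,0,0,0,0, 0,0.06,0,0,0,0, 0,0.06,0,0,0,0]'
python3 -m handwheel '[0,0.06,0,0,0,0, 0,0.06,0,0,0,0, 0,0.06,0,0,0,0, 0,0.06,0,0,0,0, 0.015,0.05,0,0,0,0]'
python3 -m handwheel '[0.015,0.05,0,0,0,0, 0.015,0.04,0,0,0,0, 0.01,0.02,0,0,0,0, 0,0,0,0,0,0]'
python3 - <<'E'
from meas import *
for n in ('wrist','scene'):
    C,im,d=shot(n); P=cloud(C,d)
    segs(P,im,.034,.05,im[...,2]>1.4*im[...,0],minA=80)
E
python3 go.py .465 .08 .029 0
```

```text
time: 28.58
eef_pos: [0.4652, -0.0334, 0.0295]
tcp_rot: [0.705, 0.709, -0.0, -0.0]
contact_force: [0.3, -0.4, -0.2]
opening: 0.851
finger_force: 0.3
time: 29.0
eef_pos: [0.4656, 0.0114, 0.0298]
tcp_rot: [0.705, 0.709, -0.0, -0.0]
contact_force: [-0.1, -0.6, -0.4]
opening: 0.852
finger_force: 0.3
time: 29.42
eef_pos: [0.4675, 0.055, 0.0297]
tcp_rot: [0.705, 0.709, -0.0, -0.0]
contact_force: [-0.4, -1.2, 0.1]
opening: 0.851
finger_force: 0.5
time: 29.75
eef_pos: [0.4744, 0.0711, 0.0299]
tcp_rot: [0.705, 0.709, 0.0, 0.0]
contact_force: [-0.1, -0.2, 0.4]
opening: 0.848
finger_force: 0.0
[286 194] 44855 med [0.475 0.12  0.04 ] rect [475. 114.] [96. 95.] 12 bgr [ 43  70 114]
[318 208] 201 med [0.48  0.131 0.04 ] rect [482. 133.] [49. 97.] 73 bgr [51 70 96]
[372 219] 457 med [0.609 0.277 0.04 ] rect [608. 279.] [92. 94.] 8 bgr [ 66  94 132]
[166 240] 109 med [ 0.368 -0.407  0.036] rect [ 365. -404.] [34. 90.] 2 bgr [ 91 126 165]
[172 252] 108 med [ 0.421 -0.401  0.036] rect [ 423. -402.] [89. 36.] 88 bgr [ 91 125 165]
t 29.9 tcp [0.4741 0.0706 0.0299] close 0.3 tilt [0. 0.] F [-0.3 -0.6  0.3] op 0.85 ff 0.0
units [-0.061  0.063 -0.006] rows>= 0.3 turn -0.003
```

```bash

python3 -m handwheel '[0,-0.1,0,0,0,0, 0,-0.1,0,0,0,0, 0,0,0.2,0,0,0, 0,0,0.2,0,0,0, 0,0,0.2,0,0,0]'
python3 -m handwheel '[0,0,0.2,0,0,0, 0,0.1,0,0,0,0.07, 0,0.1,0,0,0,0.07, 0,0.1,0,0,0,0.07, 0,0.1,0,0,0,0.07]' >/dev/null
python3 -m handwheel '[0,0.09,0,0,0,0.07, -0.06,0,0,0,0,0.07, -0.06,0,0,0,0,0.07, -0.06,0,0,0,0,0.07, -0.06,0,0,0,0,0.07]' >/dev/null
python3 -m handwheel '[-0.06,0,0,0,0,0.07, -0.04,0,0,0,0,0.07, 0,0,0,0,0,0.07, 0,0,0,0,0,0.07, 0,0,0,0,0,0.02]'
python3 -m handwheel '[0,0,0,0,0,0]'
python3 - <<'E'
from meas import *
C,im,d=shot('wrist'); P=cloud(C,d)
segs(P,im,.034,.05,im[...,2]>1.4*im[...,0],minA=80)
E
python3 go.py .423 .114 .030 90
```

```text
time: 30.27
eef_pos: [0.4732, 0.0399, 0.1203]
tcp_rot: [0.706, 0.708, -0.001, -0.001]
contact_force: [0.1, -1.0, -0.1]
opening: 0.849
finger_force: 0.0
time: 31.52
eef_pos: [0.4227, 0.1137, 0.1499]
tcp_rot: [0.051, 0.999, 0.0, 0.0]
contact_force: [-0.4, -0.5, 0.0]
opening: 0.847
finger_force: 0.0
time: 31.6
eef_pos: [0.4229, 0.1137, 0.1499]
tcp_rot: [0.053, 0.999, 0.0, 0.0]
contact_force: [0.9, 0.2, -0.6]
opening: 0.85
finger_force: 0.0
[293 263] 8721 med [0.47  0.115 0.04 ] rect [474. 114.] [95. 94.] 30 bgr [ 37  61 100]
[507 340] 219 med [0.576 0.313 0.04 ] rect [579. 314.] [50.  8.] 39 bgr [ 41  66 108]
[437 387] 400 med [0.628 0.247 0.04 ] rect [631. 248.] [52. 16.] 26 bgr [ 46  75 123]
t 31.6 tcp [0.4228 0.1137 0.1498] close 83.9 tilt [-0.  0.] F [0.3 0.3 0.7] op 0.85 ff 0.0
units [ 0.001  0.002 -0.799] rows>= 2.9 turn 0.068
```

```bash

python3 -m handwheel '[0,0,0,0,0,0.068, 0,0,-0.2,0,0,0, 0,0,-0.2,0,0,0, 0,0,-0.2,0,0,0, 0,0,-0.15,0,0,0]'
python3 -m handwheel '[0,0,-0.05,0,0,0, 0,0,0,0,0,0, 0,0,0,0,0,0]'
python3 -m handwheel '[0.06,0.002,0,0,0,0, 0.06,0.002,0,0,0,0, 0.06,0.002,0,0,0,0, 0.06,0.002,0,0,0,0, 0.06,0.002,0,0,0,0]'
python3 -m handwheel '[0.06,0.002,0,0,0,0, 0.06,0.002,0,0,0,0, 0.06,0.002,0,0,0,0, 0.06,0.002,0,0,0,0, 0.06,0.002,0,0,0,0]'
python3 -m handwheel '[0.06,0.002,0,0,0,0, 0.06,0.002,0,0,0,0, 0.06,0.002,0,0,0,0, 0.05,0.002,0,0,0,0, 0.03,0,0,0,0,0]'
python3 -m handwheel '[0,0,0,0,0,0, 0,0,0,0,0,0]'
python3 - <<'E'
from meas import *
for n in ('wrist','scene','side'):
    C,im,d=shot(n); P=cloud(C,d)
    segs(P,im,.034,.05,im[...,2]>1.4*im[...,0],minA=80)
E
python3 go.py .565 .08 .029 90
```

```text
time: 32.07
eef_pos: [0.4219, 0.1138, 0.0354]
tcp_rot: [-0.0, 1.0, -0.0, -0.001]
contact_force: [-0.3, -0.0, 0.0]
opening: 0.852
finger_force: 0.0
time: 32.32
eef_pos: [0.4234, 0.1139, 0.0303]
tcp_rot: [-0.001, 1.0, 0.0, 0.0]
contact_force: [0.2, -0.3, 0.4]
opening: 0.851
finger_force: 0.0
time: 32.73
eef_pos: [0.4696, 0.1156, 0.0307]
tcp_rot: [-0.001, 1.0, 0.0, 0.001]
contact_force: [-1.8, 0.5, 1.4]
opening: 0.846
finger_force: 1.3
time: 33.15
eef_pos: [0.5137, 0.117, 0.0298]
tcp_rot: [-0.001, 1.0, -0.0, -0.0]
contact_force: [-1.8, 0.1, 1.5]
opening: 0.846
finger_force: 1.5
time: 33.57
eef_pos: [0.5532, 0.1182, 0.0298]
tcp_rot: [-0.001, 1.0, 0.0, 0.001]
contact_force: [-2.2, -0.8, 0.9]
opening: 0.85
finger_force: 1.2
time: 33.73
eef_pos: [0.5522, 0.1182, 0.0296]
tcp_rot: [-0.001, 1.0, 0.0, 0.0]
contact_force: [0.1, -0.2, -0.4]
opening: 0.85
finger_force: 0.0
[286 332] 11622 med [0.569 0.118 0.04 ] rect [572. 118.] [47. 80.] 0 bgr [33 54 90]
[545 359] 1767 med [0.588 0.246 0.04 ] rect [595. 247.] [49. 20.] 13 bgr [ 40  65 107]
[372 219] 464 med [0.61  0.278 0.04 ] rect [609. 278.] [94. 95.] 80 bgr [ 66  93 131]
[331 234] 504 med [0.598 0.115 0.04 ] rect [597. 116.] [92. 97.] 22 bgr [ 56  78 108]
[166 240] 106 med [ 0.364 -0.405  0.036] rect [ 365. -404.] [90. 34.] 89 bgr [ 93 128 169]
[174 252] 94 med [ 0.424 -0.392  0.035] rect [ 420. -401.] [30. 90.] 1 bgr [ 94 129 169]
[203 222] 100 med [0.624 0.134 0.038] rect [622. 139.] [27. 75.] 23 bgr [ 62  89 131]
[225 230] 82 med [0.556 0.113 0.037] rect [556. 109.] [19. 62.] 18 bgr [ 50  70 101]
[ 31 250] 210 med [0.884 0.527 0.042] rect [885. 511.] [ 10. 203.] 4 bgr [31 38 48]
[167 257] 759 med [0.602 0.284 0.038] rect [603. 283.] [93. 95.] 67 bgr [ 69 102 151]
t 33.9 tcp [0.5516 0.1182 0.0297] close 90.1 tilt [-0. -0.] F [0.7 0.2 0.3] op 0.85 ff 0.0
units [ 0.09  -0.255 -0.004] rows>= 1.0 turn -0.001
```

```bash

python3 -m handwheel '[0.04,0,0,0,0,0, 0.02,0,0,0,0,0, 0,0,0,0,0,0, -0.06,0,0,0,0,0, -0.1,0,0,0,0,0]'
python3 -m handwheel '[-0.1,0,0.05,0,0,0, 0,0,0.2,0,0,0, 0,0,0.2,0,0,0, 0,0,0.2,0,0,0, 0,0,0.2,0,0,0]'
python3 -m handwheel '[0,0.1,0.2,0,0,0, 0,0.2,0.1,0,0,0, -0.05,0.25,0,0,0,0, -0.05,0.25,0,0,0,0, -0.05,0.25,0,0,0,0]' >/dev/null
python3 -m handwheel '[-0.1,0.2,0,0,0,0, -0.1,0.2,0,0,0,0, -0.1,0.15,0,0,0,0, -0.1,0.1,0,0,0,0, 0,0,0,0,0,0]'
python3 -m handwheel '[0,0,0,0,0,0]'
python3 - <<'E'
from meas import *
C,im,d=shot('wrist','w3'); P=cloud(C,d)
segs(P,im,.01,.03,minA=300);segs(P,im,.034,.05,minA=300)
for n in ('scene','side'):
    C,im,d=shot(n,n+'2'); P=cloud(C,d)
    segs(P,im,.034,.05,im[...,2]>1.4*im[...,0],minA=80)
E
python3 go.py .415 .404 .12 90
```

```text
time: 34.3
eef_pos: [0.5378, 0.118, 0.0303]
tcp_rot: [-0.001, 1.0, 0.0, 0.001]
contact_force: [0.0, 0.2, 0.5]
opening: 0.845
finger_force: 0.0
time: 34.72
eef_pos: [0.5208, 0.1182, 0.1584]
tcp_rot: [-0.001, 1.0, -0.0, -0.0]
contact_force: [0.0, 0.3, 0.3]
opening: 0.847
finger_force: 0.0
time: 35.55
eef_pos: [0.4361, 0.3754, 0.2019]
tcp_rot: [-0.003, 1.0, 0.0, -0.001]
contact_force: [0.1, -0.7, -0.5]
opening: 0.851
finger_force: 0.0
time: 35.63
eef_pos: [0.4382, 0.3735, 0.202]
tcp_rot: [-0.002, 1.0, -0.0, -0.0]
contact_force: [0.7, -0.6, -0.8]
opening: 0.85
finger_force: 0.0
[184  42] 386 med [0.307 0.285 0.02 ] rect [303. 276.] [21. 51.] 59 bgr [37 35 37]
[470  99] 846 med [0.352 0.524 0.02 ] rect [366. 579.] [157.  38.] 58 bgr [29 28 26]
[318 158] 2284 med [0.409 0.405 0.021] rect [411. 405.] [54. 54.] 0 bgr [41 40 41]
[370 263] 1442 med [0.519 0.465 0.028] rect [530. 466.] [32. 90.] 10 bgr [67 68 20]
[ 16 333] 1617 med [0.636 0.029 0.02 ] rect [614.  38.] [ 43. 162.] 88 bgr [105 102 104]
[287 317] 961 med [0.594 0.376 0.022] rect [605. 376.] [ 11. 142.] 88 bgr [172 169 170]
[ 89 29
[... 551 characters left out ...]
108.] [62. 98.] 40 bgr [ 41  69 113]
[222 334] 2264 med [0.606 0.302 0.04 ] rect [612. 302.] [52. 89.] 68 bgr [ 43  69 114]
[372 219] 457 med [0.609 0.278 0.039] rect [607. 279.] [94. 96.] 11 bgr [ 64  92 129]
[332 236] 492 med [0.606 0.114 0.04 ] rect [605. 116.] [91. 96.] 59 bgr [ 65  92 130]
[172 252] 112 med [ 0.422 -0.398  0.036] rect [ 421. -400.] [89. 35.] 88 bgr [ 88 121 159]
[ 73 223] 86 med [0.886 0.395 0.042] rect [885. 390.] [101.   8.] 85 bgr [32 39 48]
[ 27 252] 195 med [0.883 0.537 0.043] rect [882. 528.] [ 10. 170.] 5 bgr [30 37 46]
t 35.8 tcp [0.4399 0.3723 0.2023] close 90.1 tilt [ 0. -0.] F [-0.7  0.1  0.6] op 0.85 ff 0.0
units [-0.166  0.211 -0.549] rows>= 2.2 turn -0.001
```

View pics/scene2.png

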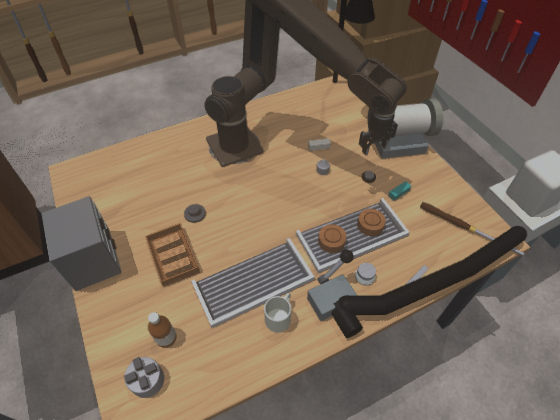

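View pics/w3.png

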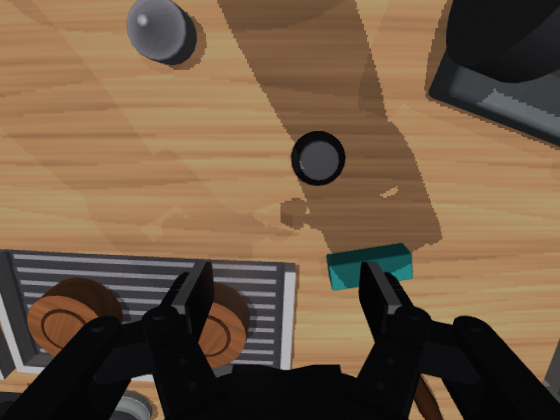

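The scene shows both blanks on the left grille at px (332,237) and (372,221), all three blocks in the tray, and the lever still leaning left. The button is at px (319,158) in the wrist view. I'll measure its height, close the gripper and press.

```bash

python3 -m handwheel '[-0.1,0.1,-0.1,0,0,0, -0.09,0.1,-0.1,0,0,0, 0,0,0,0,0,0, 0,0,0,0,0,0, 0,0,0,0,0,0]' 0
python3 - <<'E'
from meas import *
C,im,d=shot('wrist'); P=cloud(C,d)
m=(P[...,2]>.008)&(abs(P[...,0]-.411)<.035)&(abs(P[...,1]-.405)<.035); q=P[m]
print(cv2.minAreaRect(q[:,:2].astype(np.float32)*1000))
g=m&(im.mean(2)>35); r=np.hypot(P[...,0]-.411,P[...,1]-.405)
for a,b in ((0,.012),(.012,.018),(.018,.022),(.022,.027)): k=m&(r>=a)&(r<b); print(a,np.percentile(P[k][:,2],[5,50,95]).round(4),im[k].mean().round())
for z in(.02,.024):
  k=m&(r<.03)&(im.mean(2)>1.5*im[m].min()+10)
E
python3 go.py .411 .405 .06 90
```

```text
time: 36.2
eef_pos: [0.412, 0.4025, 0.1729]
tcp_rot: [-0.001, 1.0, 0.0, 0.001]
contact_force: [0.6, -0.3, 1.1]
opening: 0.136
finger_force: 0.0
((410.5911560058594, 405.0015869140625), (69.9881820678711, 54.87502670288086), 89.98651123046875)
0 [0.022  0.2295 0.2432] 22.0
0.012 [0.0219 0.2057 0.2427] 27.0
0.018 [0.0195 0.2323 0.2493] 14.0
0.022 [0.0118 0.2315 0.2495] 12.0
t 36.2 tcp [0.4123 0.4027 0.1733] close 90.0 tilt [0.002 0.001] F [-0.4  0.2  0.1] op 0.05 ff 0.0
units [-0.009  0.016 -0.755] rows>= 2.7 turn -0.0
```

```bash

python3 -m handwheel '[-0.01,0.015,-0.2,0,0,0, 0,0,-0.2,0,0,0, 0,0,-0.2,0,0,0, 0,0,-0.18,0,0,0, 0,0,0,0,0,0]' >/dev/null
python3 -m handwheel '[0,0,0,0,0,0, 0,0,0,0,0,0]'
python3 -m handwheel '[0,0,-0.03,0,0,0, 0,0,-0.02,0,0,0, 0,0,-0.02,0,0,0, 0,0,0,0,0,0, 0,0,0,0,0,0]'
python3 -m handwheel '[0,0,-0.01,0,0,0, 0,0,-0.01,0,0,0, 0,0,0,0,0,0]'
python3 -m handwheel '[0,0,-0.01,0,0,0, 0,0,-0.01,0,0,0, 0,0,0,0,0,0]'
```

```text
time: 36.83
eef_pos: [0.4112, 0.406, 0.0575]
tcp_rot: [-0.001, 1.0, 0.001, 0.001]
contact_force: [0.6, 0.2, 1.1]
opening: 0.003
finger_force: 0.0
time: 37.25
eef_pos: [0.4094, 0.4055, 0.045]
tcp_rot: [-0.001, 1.0, 0.0, 0.0]
contact_force: [0.7, -0.5, -0.1]
opening: -0.0
finger_force: 0.0
time: 37.5
eef_pos: [0.4092, 0.4054, 0.0415]
tcp_rot: [-0.001, 1.0, -0.0, -0.0]
contact_force: [-0.6, 0.5, -0.1]
opening: 0.002
finger_force: 0.0
time: 37.75
eef_pos: [0.4094, 0.4055, 0.0389]
tcp_rot: [-0.001, 1.0, 0.0, -0.0]
contact_force: [-2.3, -0.1, 1.9]
opening: 0.0
finger_force: 1.3
```

```bash

python3 -m handwheel '[0,0,-0.01,0,0,0, 0,0,-0.01,0,0,0, 0,0,0,0,0,0]'
python3 -m handwheel '[0,0,-0.01,0,0,0, 0,0,0,0,0,0, 0,0,0,0,0,0]'
python3 -m handwheel '[0,0,-0.01,0,0,0, 0,0,0,0,0,0, 0,0,0,0,0,0]'
```

```text
time: 38.0
eef_pos: [0.4095, 0.4056, 0.036]
tcp_rot: [-0.001, 1.0, 0.0, 0.0]
contact_force: [-1.2, -0.8, 4.9]
opening: -0.001
finger_force: 2.1
time: 38.25
eef_pos: [0.4095, 0.4056, 0.035]
tcp_rot: [-0.001, 1.0, -0.0, -0.0]
contact_force: [-1.4, -2.4, 6.7]
opening: -0.001
finger_force: 3.5
time: 38.5
eef_pos: [0.4096, 0.4057, 0.0349]
tcp_rot: [-0.001, 1.0, -0.0, -0.0]
contact_force: [-4.8, -4.2, 14.0]
opening: -0.001
finger_force: 7.2
```

The force jumped from about 5 N to 14 N and travel stopped at z = 0.035, so the button is at the bottom. Now I'll retreat and check.

```bash

python3 -m handwheel '[0,0,0.05,0,0,0, 0,0,0.1,0,0,0, 0,0,0.2,0,0,0, 0,0,0.25,0,0,0, 0,0,0.25,0,0,0]' >/dev/null
python3 -m handwheel '[0,0,0.25,0,0,0, 0,0,0.1,0,0,0, 0,0,0,0,0,0, 0,0,0,0,0,0, 0,0,0,0,0,0]'
python3 - <<'E'
from meas import *
for n in ('scene','side'):
    C,im,d=shot(n,n+'3'); P=cloud(C,d); print(n)
    segs(P,im,.034,.05,minA=60); segs(P,im,.025,.034,im[...,2]>1.4*im[...,0],minA=60); segs(P,im,.05,.25,minA=200)
E
```

```text
time: 39.33
eef_pos: [0.4085, 0.4048, 0.2106]
tcp_rot: [-0.001, 1.0, -0.001, -0.001]
contact_force: [-0.0, 0.4, -0.2]
opening: -0.003
finger_force: 0.0
scene
[403 143] 512 med [0.346 0.608 0.047] rect [340. 615.] [201.  85.] 74 bgr [84 85 83]
[323 165] 68 med [0.302 0.251 0.04 ] rect [298. 255.] [44. 47.] 57 bgr [121 120 124]
[372 219] 472 med [0.608 0.278 0.04 ] rect [606. 279.] [96. 94.] 39 bgr [ 65  91 128]
[332 235] 508 med [0.606 0.115 0.04 ] rect [605. 115.] [95. 96.] 18 bgr [ 66  92 129]
[100 268] 193 med [ 0.4   -0.629  0.043] rect [ 377. -629.] [ 94. 202.] 36 bgr [57 61 65]
[173 252] 112 med [ 0.423 -0.394  0.035] rect [ 422. -401.] [32. 90.] 4 bgr [ 89 123 161]
[366 271] 245 med [0.776 0.143 0.044] rect [775. 145.] [56. 56.] 54 bgr [143 138 139]
[334 319] 173 med [ 0.871 -0.029  0.043] rect [855. -40.] [198.  48.] 28 bgr [44 47 50]
[151 387] 72 med [ 0.824 -0.587  0.041] rect [ 816. -592.] [31. 90.] 12 bgr [73 74 78]
[434 208] 75 med [0.662 0.518 0.027] rect [667. 523.] [108.  24.] 32 bgr [49 66 87]
[163 231] 83 med [ 0.316 -0.401  0.031] rect [ 327. -401.] [129.  34.] 86 b
[... 1007 characters left out ...]
59 402] 117 med [0.307 0.532 0.048] rect [306. 532.] [ 8. 83.] 74 bgr [95 92 92]
[ 81 305] 106 med [0.648 0.521 0.027] rect [650. 522.] [78. 19.] 30 bgr [44 63 92]
[327  95] 772 med [ 0.686 -0.506  0.078] rect [ 737. -551.] [ 97. 217.] 40 bgr [ 85  94 111]
[445 106] 2213 med [ 0.335 -0.609  0.195] rect [ 309. -653.] [185. 175.] 88 bgr [105 101 104]
[243 139] 450 med [ 0.773 -0.173  0.071] rect [ 765. -172.] [ 79. 109.] 64 bgr [126 131 133]
[111 196] 4688 med [0.886 0.26  0.069] rect [828. 273.] [671. 218.] 89 bgr [53 53 56]
[164 294] 320 med [0.397 0.41  0.238] rect [405. 407.] [25. 74.] 1 bgr [49 56 66]
[137 401] 3331 med [0.285 0.568 0.186] rect [294. 604.] [203. 138.] 73 bgr [153 152 157]
```

View pics/side3.png

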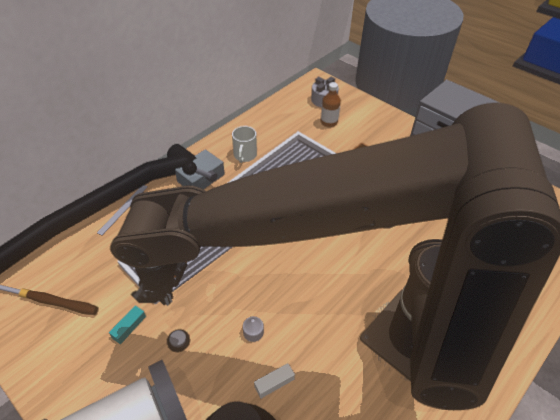

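The side view shows the bystanders unmoved and the gripper clear at px (160,290). The scene measurements confirm that the blanks, the blocks and the bystanders are where they should be. Handing in.

```bash
python3 -c "
from plant import ctrl
print(ctrl.sign_off())"
```

```text
the job is handed in; nothing more can be done
None
```

The job is handed in: all three sanding blocks are in the tray, both bowl blanks sit wholly on the grille of the live left bay, and the start button was then pressed to the bottom, with the lever and the other things untouched.

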